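Put the mixed-up lids back on their own storage jars

ROBOT

A 6-joint arm with a two-finger parallel gripper is mounted at the origin on a cart in front of the work surface, level with it; the furniture and walls round the work are solid. World frame = base frame: x ahead of the robot, y to its left, z up, the work surface at z = 0. Lengths are in m, angles in rad, forces in N, time in s.
With the tool pointing down it reaches from about 0.375 to 0.9 m from the base axis. Payload 3.1 kg.
Tool frame: the origin (TCP) lies where the fingers leave the gripper's body, on its centre line; the fingertips stand 70 mm ahead of it and the grasp point (between the pads) lies 51 mm ahead of it; z points along the fingers, y is the line along which they close (so a half turn about z gives the same grasp; the last joint's range is limited). The gripper opens to 87 mm and grips with 3 to 60 N. Pads are 19 mm wide; open, the fingers measure 117 mm over their backs; the gripper's body (75 mm by 190 mm) begins 51 mm behind the grasp point.
Start: joints at [0.97, 0.527, 1.433, -0, 1.181, -0.178], TCP at [0.256, 0.57, 0.292] pointing down, gripper open.
Joint ranges: [-3.08, 3.08], [-0.75, 2.2], [0.22, 2.44], [-1.43, 4.57], [0, 2.65], [-2.85, 2.85]. Speed limits (rad/s): [2.79, 2.79, 3.14, 3.14, 3.14, 3.14].

INTERFACE

Orientations are given as a unit quaternion [x, y, z, w].
In Python, from rig import robot gives the robot as it stands.
- The arm moves only by the tool send_rows, never from a script. Its argument "deltas" is text: rows parted by semicolons, each of 7 numbers parted by spaces: the shift along the tool's x, y, z in mm, then the turn, a rotation vector about the tool's x, y, z in degrees, then the opening, from 0 (shut) to 1 (fully open). A call has 1 to 10 rows; each row shifts and turns the commanded pose from where the row before left it, along the tool's axes as they then stand; what a row does not reach is not made up. A row lasts 1/8 s, in which the tool goes at most 62.5 mm and 10.7 degrees, less where a joint would pass 70% of its speed; a pose out of reach is approached as far as the arm can. A call is refused whole if a number of a shift passes 62.5 or a number of a turn 10.7, either way. A call with a gripper value outside its range is refused whole. The fingers move at their own pace and stop on an object; "newtons" is the grip in N (left out, the last holds). Time passes only in rows, so rows that do not move let the fingers close. It gives the time, the measured TCP pose, the force, the opening and the grip force at its end, in the units of the state.
- robot.get_obs(): the state, without advancing time (a new reading comes with each control period).
- robot.camera(name): name is "scene" or "top"; returns a dict with "image" (384x512x3 uint8, red, green, blue), "depth" (384x512 float32, m along the optical axis (not along the pixel's ray), 0 where there is no reading), "fovy" (degrees; the focal length in pixels is half the picture's height over the tangent of half this angle, whatever the lens; pixels are square), "cx", "cy" (the principal point, pixels), "rvec" (rotation vector, rad) and "tvec" (3), from world to camera coordinates, as OpenCV has them. Camera axes: x right, y down, z forward; pixel columns grow to the right and rows downward; lengths in m; the calibration is good to about 2 mm. A picture is of the moment at which its call begins.
- robot.hand_in(): hands the job in; it is judged then, once.
Trained networks look in the newest picture that a camera, given by its name, has taken for a name from the list of things; names that differ only in an ending like _2 or _b are one class to them, and where a whole thing is asked for, a point or a joint stands for the part that bears it (a point fixed in the world has none). Each returns a list of dicts, best first, with "p" (0 to 1); they miss things now and then, are a little off and sometimes report something else, mostly with a low value. They report only what shows in the picture. A call takes as long as a camera call. They do not tell look-alikes from the thing itself.
- robot.find_in(camera, thing): "box" ([left, top, right, bottom] in pixels, round what is visible of it).
- robot.cut_out(camera, thing): "region" (384x512 bool, what is visible of it) and "box" ([left, top, right, bottom] in pixels, round what is visible of it).
The state is a dict: "time": time; "q": joint angles; "joint_velocities": joint speeds; "joint_torque": joint torques, N m; "position": TCP position; "tool_rot": TCP orientation; "ft_force": force on the tool from outside, world axes, zero at the start; "moment": the same for the moment, N m; "grip_width": finger opening in m; "grip_force": force on a finger pad.
Only numpy, scipy, OpenCV 4.12 (cv2) and the standard library are available. Lean on these libraries where they do the work, as an engineer would, in place of code of your own. Each camera call takes 0.05 s, during which the arm holds its last target. There are 200 camera calls.

TASK

The wooden lids of the three white storage jars have been mixed up: every jar wears the lid of another size. Give each jar the lid that fits it, seated fully home with its disc flat on the rim, setting a lid aside on a clear spot such as the chopping board where you need to. Leave the jars standing in their places, and do not disturb the honey jar and the spice jar.

Things in the scene. Friction and masses are not known exactly. Their poses are not given: they have to be found in the camera images.
- small_jar: the small white stoneware storage jar of the set, loose, open round mouth: belly 106 mm across, 84 mm high to its flat rim, rim 64 mm across outside, mouth 52 mm across inside; weighs 0.7 to 0.85 kg. Origin: centre of its underside on the worktop; z up along its axis. The three jars stand in a loose row in any order.
- medium_jar: the medium white stoneware storage jar of the set, loose, open round mouth: belly 116 mm across, 104 mm high to its flat rim, rim 76 mm across outside, mouth 64 mm across inside; weighs 0.7 to 0.85 kg. Origin: centre of its underside on the worktop; z up along its axis. The three jars stand in a loose row in any order.
- large_jar: the large white stoneware storage jar of the set, loose, open round mouth: belly 128 mm across, 124 mm high to its flat rim, rim 88 mm across outside, mouth 76 mm across inside; weighs 0.7 to 0.85 kg. Origin: centre of its underside on the worktop; z up along its axis. The three jars stand in a loose row in any order.
- small_lid: the small wooden lid, loose, 75 g: tapered plug 14 mm deep (38 mm across at the bottom, 48 at the top), disc 76 mm across, 10 thick, round knob 36 mm high, 28 across from 16 to 30 mm above the disc, 20 at its foot. Fits the small jar: plug in the mouth, disc on the rim. Starts on the medium jar, its plug loose in the wider mouth. Origin: centre of the plug's underside; z up (disc's top at 24 mm, knob's at 60).
- medium_lid: the medium wooden lid, loose, 100 g: tapered plug 14 mm deep (50 mm across at the bottom, 60 at the top), disc 88 mm across, 10 thick, round knob 36 mm high, 28 across from 16 to 30 mm above the disc, 20 at its foot. Fits the medium jar: plug in the mouth, disc on the rim. Starts on the large jar, its plug loose in the wider mouth. Origin: centre of the plug's underside; z up (disc's top at 24 mm, knob's at 60).
- large_lid: the large wooden lid, loose, 125 g: tapered plug 14 mm deep (62 mm across at the bottom, 72 at the top), disc 100 mm across, 10 thick, round knob 36 mm high, 28 across from 16 to 30 mm above the disc, 20 at its foot. Fits the large jar: plug in the mouth, disc on the rim. Starts on the small jar, standing 14 mm proud on its rim. Origin: centre of the plug's underside; z up (disc's top at 24 mm, knob's at 60).
- cutting_board: wooden chopping board, fixed, lying flat and empty at the left of the jars, 220 x 340 x 22 mm, long side roughly away from the robot. Origin: centre of its underside; z up, y along its long side; top face at 22 mm. A handy clear place for a lid that has to wait.
- honey: honey jar with a pale screw lid, loose, 58 x 62 mm, 99 mm high, standing in front of the jars; not to be disturbed. Origin: centre of its underside; z up.
- spice: slim glass spice jar with a dark cap, loose, 44 mm across, 105 mm high, standing in front of the jars; not to be disturbed. Origin: centre of its underside; z up.
Things that resemble listed ones, but are neither listed nor needed, are in the scene too. What is shaped like the large_lid but purple or red is not meant.

How it is judged:
By the outcome, as a careful person would: the job done as asked, in the order asked, and still so for the second after the job is handed in, with the robot touching nothing.
It also fails if it takes over 118 s, if anything falls off the work surface, if the arm or the gripper's body presses on something with over 40 N, if the wrist force passes 120 N, or if a joint passes its speed limit or range.

## Working session

There is one attempt and no reset: what is moved stays moved. The work goes in short steps, Python scripts to look and compute and a tool call to move; the robot and the scene stay as the last step left them, time stands still between calls to the robot, and variables do not carry over. Pictures are saved under pics/ and viewed, at most 14 in all, crops included, and the job is handed in when it is done.

Besides the shell and the picture viewer there is one more tool, called after "Emit:" as name(argument=value, ...) on one line, values as JSON. send_rows: Moves the arm, as the interface text tells. Its arguments: {"type":"object","properties":{"deltas":{"type":"string"},"newtons":{"type":"number"}},"required":["deltas"]}

```bash
ls; mkdir -p pics; cat > h.py <<'E'
import numpy as np, cv2
from rig import robot
def cam(n):
    c=robot.camera(n); R=cv2.Rodrigues(np.array(c['rvec'],float))[0]; t=np.array(c['tvec'],float).ravel()
    d=c['depth']; f=d.shape[0]/2/np.tan(np.radians(c['fovy'])/2)
    v,u=np.mgrid[:d.shape[0],:d.shape[1]]
    P=np.stack([(u-c['cx'])/f*d,(v-c['cy'])/f*d,d],-1)
    W=(P-t)@R; W[d==0]=np.nan
    return c,W
def save(c,fn,box=None,s=1):
    im=c['image'][:,:,::-1]
    if box: im=im[box[1]:box[3],box[0]:box[2]]
    cv2.imwrite('pics/'+fn,cv2.resize(im,None,fx=s,fy=s,interpolation=cv2.INTER_CUBIC))
E
python3 - <<'E'
from h import *
for n in ['top','scene']:
    c,W=cam(n); save(c,n+'0.png',s=1.5); print(n,c['tvec'],c['fovy'])
    for t in ['small_jar','medium_jar','large_jar','small_lid','medium_lid','large_lid','cutting_board','honey','spice']:
        for r in robot.cut_out(n,t)[:4]:
            if r['p']<.15: continue
            p=W[r['region']]; p=p[~np.isnan(p[:,0])]
            print(t,round(r['p'],2),np.round(r['box']).astype(int),np.round(np.median(p,0),3) if len(p) else None,np.round(np.percentile(p,98,axis=0),3)if len(p) else None)
o=robot.get_obs();print(o['time'],o['position'],o['tool_rot'],o['q'])
E
```

```text
pics
top [-0.10453405  0.5876634   1.34193714] 56.76382025046897
small_jar 0.54 [311 186 331 202] [ 0.568 -0.304  0.054] [ 0.611 -0.287  0.064]
small_jar 0.44 [106 175 199 236] [0.496 0.347 0.021] [0.607 0.513 0.027]
medium_jar 0.94 [253 167 280 190] [ 0.606 -0.093  0.079] [ 0.662 -0.042  0.098]
large_jar 0.64 [198 165 233 200] [0.562 0.088 0.099] [0.649 0.171 0.129]
small_lid 0.53 [256 162 276 182] [ 0.638 -0.093  0.114] [ 0.676 -0.058  0.15 ]
medium_lid 0.93 [201 168 226 192] [0.591 0.108 0.134] [0.634 0.15  0.172]
large_lid 0.96 [292 142 315 163] [ 0.758 -0.242  0.024] [ 0.806 -0.199  0.059]
large_lid 0.76 [315 176 341 198] [ 0.595 -0.338  0.108] [ 0.639 -0.296  0.144]
large_lid 0.63 [360 173 382 197] [ 0.641 -0.529  0.024] [ 0.687 -0.489  0.061]
cutting_board 0.81 [108 170 202 238] [0.496 0.348 0.021] [0.605 0.515 0.027]
spice 0.47 [280 217 294 229] [ 0.453 -0.188  0.104] [ 0.477 -0.17   0.109]
scene [-0.3702807   0.41700448  1.54577386] 45.54986007639408
small_jar 0.57 [309 239 338 254] [ 0.563 -0.352  0.054] [ 0.601 -0.297  0.073]
medium_jar 0.79 [261 195 290 221] [ 0.604 -0.118  0.073] [ 0.661 -0.05   0.107]
large_jar 0.96 [210 183 242 209] [0.555 0.078 0.084] [0.628 0.159 0.123]
small_lid 0.81 [268 189 284 205] [ 0.633 -0.099  0.116] [ 0.671 -0.063  0.152]
medium_lid 0.64 [216 172 235 191] [0.588 0.103 0.135] [0.733 0.158 0.172]
large_lid 0.85 [307 198 336 217] [ 0.758 -0.249  0.025] [ 0.808 -0.199  0.061]
large_lid 0.82 [359 248 387 267] [ 0.64  -0.534  0.025] [ 0.69 -0.49  0.06]
large_lid 0.55 [311 220 342 242] [ 0.592 -0.344  0.109] [ 0.686 -0.295  0.145]
cutting_board 0.57 [125 167 208 228] [0.488 0.34  0.02 ] [0.606 0.513 0.029]
honey 0.67 [219 212 234 238] [0.454 0.002 0.062] [0.535 0.089 0.104]
1.0 [0.25638901 0.56997364 0.29224868] [2.09816011e-01 9.77740887e-01 1.64752663e-05 6.10328158e-06] [ 9.69534878e-01  5.27494920e-01  1.43270890e+00  1.33285151e-06
  1.18135372e+00 -1.78488398e-01]
```

View pics/top0.png

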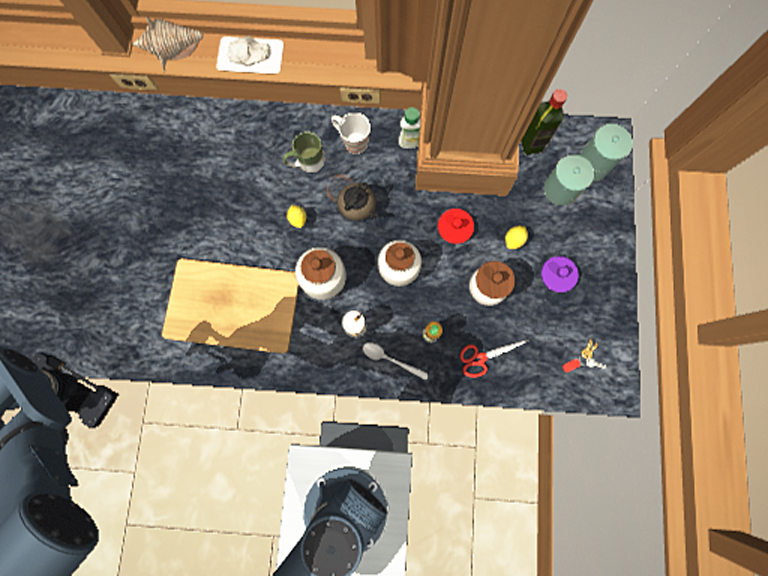

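```bash
python3 - <<'E'
from h import *
c,W=cam('top'); save(c,'crop0.png',(180,130,400,250),3.6)
x,y,z=W[...,0],W[...,1],W[...,2]
# knob and disc centers
for n,(bx,zd,zk) in dict(medium_lid=((.591,.108),.134,.17),small_lid=((.638,-.093),.114,.15),large_lid=((.595,-.338),.108,.144)).items():
    near=np.hypot(x-bx[0],y-bx[1])<.065
    for lab,z0 in (('disc',zd),('knob',zk)):
        m=near&(abs(z-z0)<.005)
        pts=np.stack([x[m],y[m]],1).astype(np.float32)
        print(n,lab,m.sum(),cv2.minEnclosingCircle(pts), pts.mean(0), np.nanmedian(z[m]))
m=(x>.2)&(x<.95)&(z>.05)&(abs(y)<.6)
# obstacles map coarse: honey, spice
for b in ((.454,.002),(.453,-.188)):
    m=(np.hypot(x-b[0],y-b[1])<.06)&(z>.085)&(z<.115); print(m.sum(),np.nanmean(x[m]),np.nanmean(y[m]),np.nanmax(z[m]))
E
```

```text
medium_lid disc 338 ((0.59496009349823, 0.11009283363819122), 0.04430938884615898) [0.5937938  0.10960974] 0.13377715740805074
medium_lid knob 35 ((0.5945916771888733, 0.10967115312814713), 0.013612929731607437) [0.5944032  0.10967971] 0.16943669218312948
small_lid disc 238 ((0.6408321857452393, -0.09427552670240402), 0.037941012531518936) [ 0.6394486  -0.09381209] 0.11408235015107725
small_lid knob 34 ((0.639680027961731, -0.09388464689254761), 0.013020986691117287) [ 0.6400867  -0.09329691] 0.14840313709340874
large_lid disc 435 ((0.5981389284133911, -0.34088894724845886), 0.050060927867889404) [ 0.59675217 -0.3406291 ] 0.107709411201641
large_lid knob 33 ((0.5961435437202454, -0.3405626118183136), 0.01384796854108572) [ 0.5967968  -0.34143034] 0.14300689588692403
178 0.46487560026073227 0.010690235681219218 0.10713141206920514
113 0.4577717655191375 -0.19045943682553773 0.1109663864973221
```

View pics/crop0.png

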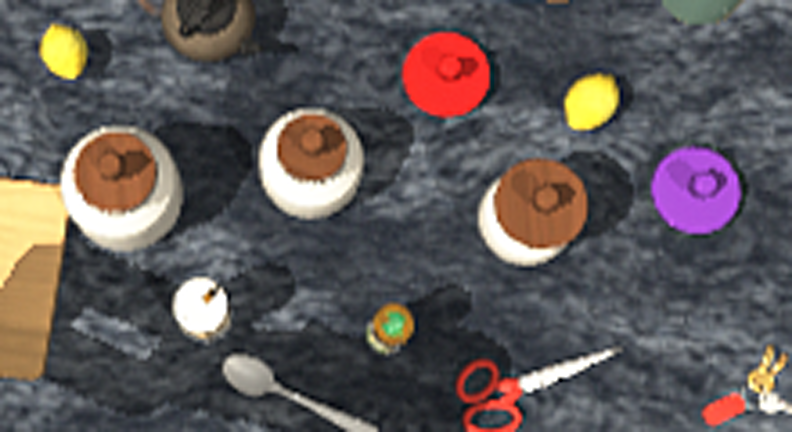

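The top view is clear. Candidates for large_lid in the full view (768-px image):
- Brown lid at (494,280), on a jar. This is the right one by colour.
- Red at (456,226), rejected.
- Purple at (560,274), rejected.

The crop confirms brown lids on all three jars: medium on large at (110,165), small on medium at (312,138), large on small at (545,198).

The knobs are round, so I'll keep the tool orientation fixed. The medium lid goes to the board first.

Emit:
send_rows(deltas="-25 -14 0 0 0 0 1;-45 -25 0 0 0 0 1;-50 -28 0 0 0 0 1;-50 -28 0 0 0 0 1;-50 -28 0 0 0 0 1;-50 -28 0 0 0 0 1;-50 -28 0 0 0 0 1;-50 -28 0 0 0 0 1;-50 -28 0 0 0 0 1;-45 -26 0 0 0 0 1", newtons=25)

```text
time: 2.3
position: [0.5746, 0.1393, 0.2924]
tool_rot: [0.21, 0.978, 0.0, 0.0]
ft_force: [1.7, 0.8, -0.1]
grip_width: 0.0872
grip_force: 0.0
```

```bash
cat >> h.py <<'E'
from scipy.spatial.transform import Rotation as Ro
def go(x,y,z,p=None):
    o=robot.get_obs(); p=np.array(o['position']) if p is None else np.array(p)
    print('t',round(o['time'],2),'pos',np.round(o['position'],4),'q',np.round(o['q'],2),'w',round(o['grip_width'],4),'delta mm',np.round(Ro.from_quat(o['tool_rot']).inv().apply(np.array([x,y,z])-p)*1000,1), 'rot',np.round(o['tool_rot'],3))
E
python3 -c "
from h import *
go(.5945,.1097,.208)"
```

```text
t 2.3 pos [0.5746 0.1393 0.2924] q [ 0.05  0.48  1.52  0.    1.14 -1.1 ] w 0.0872 delta mm [-30.2 -18.8  84.4] rot [0.21  0.978 0.    0.   ]
```

Emit:
send_rows(deltas="-22 -14 0 0 0 0 1;-10 -6 10 0 0 0 1;0 0 35 0 0 0 1;0 0 30 0 0 0 1;0 0 9 0 0 0 1;0 0 0 0 0 0 0;0 0 0 0 0 0 0;0 0 0 0 0 0 0;0 0 0 0 0 0 0;0 0 0 0 0 0 0")

```text
time: 3.55
position: [0.5945, 0.1098, 0.2087]
tool_rot: [0.21, 0.978, 0.0, 0.0]
ft_force: [0.2, 0.1, -0.5]
grip_width: 0.0448
grip_force: 0.0
```

```bash
python3 -c "
from h import *
go(.5945,.1097,.208)"
```

```text
t 3.55 pos [0.5945 0.1098 0.2087] q [-0.    0.6   1.56  0.    0.98 -1.15] w 0.0448 delta mm [-0.1 -0.1  0.7] rot [0.21  0.978 0.    0.   ]
```

Emit:
send_rows(deltas="0 0 0 0 0 0 0;0 0 0 0 0 0 0;0 0 0 0 0 0 0;0 0 0 0 0 0 0;0 0 -10 0 0 0 0;0 0 -25 0 0 0 0;0 0 -30 0 0 0 0;0 0 -15 0 0 0 0;0 0 0 0 0 0 0")

```text
time: 4.68
position: [0.5948, 0.1098, 0.2895]
tool_rot: [0.21, 0.978, 0.0, 0.001]
ft_force: [1.0, 0.3, -1.7]
grip_width: 0.0265
grip_force: 25.0
```

```bash
python3 - <<'E'
from h import *
c,W=cam('top'); save(c,'a1.png',(100,120,300,260),3.6)
x,y,z=W[...,0],W[...,1],W[...,2]
m=(abs(z-.124)<.006)&(np.hypot(x-.595,y-.11)<.06)
print(m.sum())
go(.53,.34,.288)
E
```

```text
23
t 4.72 pos [0.5941 0.1097 0.2883] q [-0.    0.5   1.49 -0.    1.15 -1.15] w 0.0269 delta mm [153.  183.7   0.3] rot [ 0.21   0.978 -0.     0.   ]
```

View pics/a1.png

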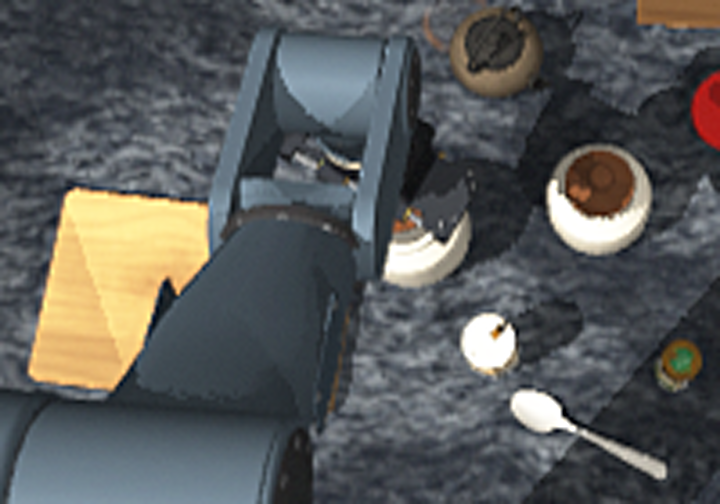

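Medium lid held (26.9 mm wide). It goes to the board at (0.53, 0.34).

Emit:
send_rows(deltas="15 18 0 0 0 0 0;28 34 0 0 0 0 0;35 42 0 0 0 0 0;35 42 0 0 0 0 0;28 34 20 0 0 0 0;12 14 40 0 0 0 0;0 0 45 0 0 0 0;0 0 40 0 0 0 0;0 0 17 0 0 0 0;0 0 5 0 0 0 0")

```text
time: 5.98
position: [0.5285, 0.3395, 0.1202]
tool_rot: [0.21, 0.978, -0.002, -0.003]
ft_force: [-6.2, -3.0, 13.0]
grip_width: 0.0268
grip_force: 25.0
```

```bash
python3 -c "
from h import *
go(.53,.34,.120)"
```

```text
t 5.97 pos [0.5285 0.3395 0.1202] q [ 0.39  0.76  1.54 -0.    0.85 -0.75] w 0.0268 delta mm [-1.1  1.1  0.2] rot [ 0.21   0.978 -0.002 -0.003]
```

Emit:
send_rows(deltas="0 0 -1 0 0 0 0.65;0 0 0 0 0 0 0.65;0 0 0 0 0 0 0.65;0 0 -15 0 0 0 0.65;0 0 -40 0 0 0 0.65;0 0 -50 0 0 0 0.65;0 0 -50 0 0 0 0.65;0 0 -14 0 0 0 0.65")

```text
time: 6.98
position: [0.5319, 0.3411, 0.2967]
tool_rot: [0.21, 0.978, 0.003, 0.004]
ft_force: [0.0, -0.3, -0.3]
grip_width: 0.0564
grip_force: 0.0
```

```bash
cat >> h.py <<'E'
def rim(x,y,z,near,z0,ri,ro):
    """centre of a rim annulus at height z0: fit to its in-band points"""
    from scipy.optimize import least_squares
    m=(np.hypot(x-near[0],y-near[1])<ro+.02)&(abs(z-z0)<.004)
    p=np.stack([x[m],y[m]],1); c0,r=cv2.minEnclosingCircle(p.astype(np.float32))
    s=least_squares(lambda c:np.maximum(np.hypot(*(p-c).T)-ro,0)+np.maximum(ri-np.hypot(*(p-c).T),0),p.mean(0),loss='soft_l1',f_scale=.002)
    print('rim n',len(p),'encl',np.round(c0,4),round(r,4),'fit',np.round(s.x,4),'z',np.median(z[m]))
E
python3 - <<'E'
from h import *
for n in ('top','scene'):
    c,W=cam(n); save(c,'b_'+n+'.png',(150,120,350,260),3.6)
    x,y,z=W[...,0],W[...,1],W[...,2]
    rim(x,y,z,(.595,.11),.124,.038,.044)
go(.597,-.341,.268)
E
```

```text
rim n 102 encl [0.5947 0.1106] 0.0441 fit [0.594  0.1112] z 0.12390828567398339
rim n 79 encl [0.5948 0.1114] 0.0459 fit [0.5946 0.1107] z 0.12335756089920746
t 7.08 pos [0.531  0.3407 0.2941] q [ 0.39  0.53  1.42 -0.    1.19 -0.75] w 0.0567 delta mm [-339.8 -594.7   25.1] rot [0.21  0.978 0.001 0.002]
```

View pics/b_top.png

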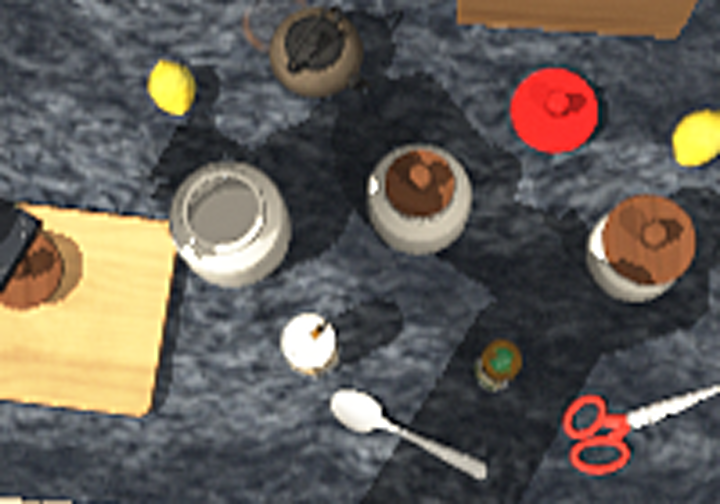

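Large jar is open, mouth centred at (0.5945, 0.111); the medium lid stands on the board at crop (35,265). Large lid next.

Emit:
send_rows(deltas="-14 -24 0 0 0 0 0.65;-28 -49 0 0 0 0 0.65;-28 -49 0 0 0 0 0.65;-28 -49 0 0 0 0 0.65;-28 -49 0 0 0 0 0.65;-28 -49 0 0 0 0 0.65;-28 -49 0 0 0 0 0.65;-28 -49 0 0 0 0 0.65;-28 -49 0 0 0 0 0.65;-28 -49 0 0 0 0 0.65")

```text
time: 8.32
position: [0.5811, -0.1942, 0.289]
tool_rot: [0.21, 0.978, 0.001, -0.002]
ft_force: [1.1, 0.4, -0.1]
grip_width: 0.0566
grip_force: 0.0
```

Emit:
send_rows(deltas="-28 -49 0 0 0 0 0.65;-28 -49 0 0 0 0 0.65;-14 -24 0 0 0 0 0.65;-4 -8 0 0 0 0 0.65;0 0 0 0 0 0 0.65")

```text
time: 8.95
position: [0.5956, -0.341, 0.2896]
tool_rot: [0.21, 0.978, 0.001, -0.001]
ft_force: [-0.0, 0.6, -0.7]
grip_width: 0.0565
grip_force: 0.0
```

```bash
python3 -c "
from h import *
go(.5967,-.3410,.182)"
```

```text
t 8.95 pos [ 0.5956 -0.341   0.2896] q [-0.68  0.62  1.27  0.    1.26 -1.83] w 0.0565 delta mm [ -1.4   0.4 107.6] rot [ 0.21   0.978  0.001 -0.001]
```

Emit:
send_rows(deltas="-1 0 20 0 0 0 0.65;0 0 40 0 0 0 0.65;0 0 35 0 0 0 0.65;0 0 12 0 0 0 0.65;0 0 0 0 0 0 0.65;0 0 0 0 0 0 0;0 0 0 0 0 0 0;0 0 0 0 0 0 0;0 0 0 0 0 0 0;0 0 0 0 0 0 0")

```text
time: 10.2
position: [0.5975, -0.3421, 0.185]
tool_rot: [0.21, 0.978, 0.0, 0.0]
ft_force: [0.0, 0.2, 3.8]
grip_width: 0.0268
grip_force: 25.0
```

Emit:
send_rows(deltas="0 0 0 0 0 0 0;0 0 0 0 0 0 0;0 0 -10 0 0 0 0;0 0 -30 0 0 0 0;0 0 -45 0 0 0 0;0 0 -30 0 0 0 0;0 0 0 0 0 0 0")

```text
time: 11.08
position: [0.598, -0.3432, 0.3021]
tool_rot: [0.21, 0.978, -0.002, 0.003]
ft_force: [-1.0, 0.3, -1.6]
grip_width: 0.027
grip_force: 25.0
```

```bash
python3 -c "
from h import *
go(.5945,.111,.2245)"
```

```text
t 11.07 pos [ 0.598  -0.3432  0.3021] q [-0.68  0.61  1.25 -0.    1.28 -1.83] w 0.027 delta mm [190.1 412.9  75.6] rot [ 0.21   0.978 -0.002  0.003]
```

Emit:
send_rows(deltas="9 20 0 0 0 0 0;19 42 0 0 0 0 0;19 42 0 0 0 0 0;19 42 0 0 0 0 0;19 42 0 0 0 0 0;19 42 0 0 0 0 0;19 42 0 0 0 0 0;19 42 0 0 0 0 0;19 42 0 0 0 0 0;19 42 0 0 0 0 0")

```text
time: 12.32
position: [0.5939, 0.0974, 0.2967]
tool_rot: [0.209, 0.978, -0.0, -0.003]
ft_force: [0.0, 0.0, -1.6]
grip_width: 0.0267
grip_force: 25.0
```

Emit:
send_rows(deltas="9 14 0 0 0 0 0;0 0 30 0 0 0 0;0 0 30 0 0 0 0;0 0 5 0 0 0 0;0 0 0 0 0 0 0;0 0 0 0 0 0 0")

```text
time: 13.08
position: [0.5945, 0.1109, 0.2353]
tool_rot: [0.21, 0.978, 0.0, 0.001]
ft_force: [-0.7, 0.2, -1.0]
grip_width: 0.0268
grip_force: 25.0
```

```bash
python3 -c "
from h import *
go(.5945,.111,.2105)
c,W=cam('scene'); save(c,'c1.png',(170,130,330,250),4)"
```

```text
t 13.07 pos [0.5945 0.1109 0.2353] q [-0.    0.57  1.54 -0.    1.03 -1.15] w 0.0268 delta mm [ 0.1  0.1 24.8] rot [0.21  0.978 0.    0.001]
```

View pics/c1.png

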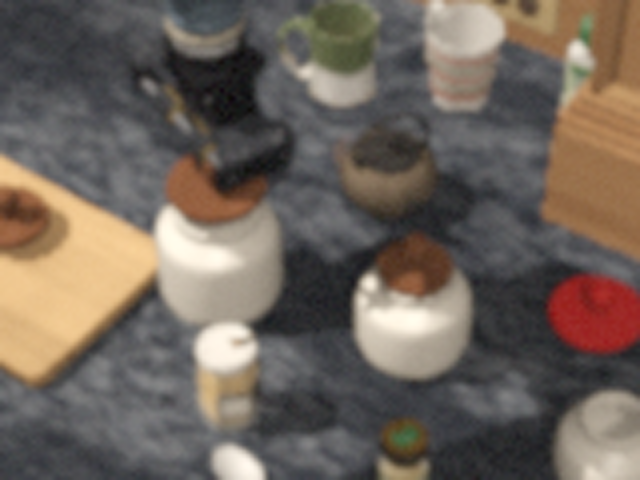

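The large lid hangs level over the large jar (crop 217,190). Lowering it gently.

Emit:
send_rows(deltas="0 0 10 0 0 0 0;0 0 7 0 0 0 0;0 0 4 0 0 0 0;0 0 3 0 0 0 0;0 0 0 0 0 0 0")

```text
time: 13.75
position: [0.5939, 0.1112, 0.211]
tool_rot: [0.21, 0.978, 0.0, 0.0]
ft_force: [-1.8, 1.0, 4.0]
grip_width: 0.0269
grip_force: 25.0
```

Emit:
send_rows(deltas="0 0 0 0 0 0 0.65;0 0 0 0 0 0 0.65;0 0 0 0 0 0 0.65;0 0 -20 0 0 0 0.65;0 0 -40 0 0 0 0.65;0 0 -25 0 0 0 0.65;20 44 0 0 0 0 0.65;20 44 0 0 0 0 0.65;20 44 0 0 0 0 0.65;20 44 0 0 0 0 0.65")

```text
time: 15.0
position: [0.593, 0.3058, 0.2951]
tool_rot: [0.21, 0.978, -0.0, 0.0]
ft_force: [0.8, 0.3, 0.2]
grip_width: 0.0567
grip_force: 0.0
```

```bash
cat >> h.py <<'E'
def disc(x,y,z,near,z0,r):
    m=(np.hypot(x-near[0],y-near[1])<r+.012)&(abs(z-z0)<.008)
    A=np.c_[x[m]-near[0],y[m]-near[1],np.ones(m.sum())]; k=np.linalg.lstsq(A,z[m],rcond=None)[0]
    c0,rr=cv2.minEnclosingCircle(np.stack([x[m],y[m]],1).astype(np.float32))
    print('disc n',m.sum(),'tilt deg',np.round(np.degrees(k[:2]),2),'z',round(k[2],4),np.round(c0,4),round(rr,4))
E
python3 - <<'E'
from h import *
for n in ('top','scene'):
    c,W=cam(n)
    if n=='top': save(c,'d_'+n+'.png',(150,120,350,260),3.6)
    x,y,z=W[...,0],W[...,1],W[...,2]
    disc(x,y,z,(.5945,.111),.134,.05)
    disc(x,y,z,(.64,-.094),.114,.038)
    rim(x,y,z,(.597,-.341),.084,.026,.032)
go(.640,-.0938,.188)
E
```

```text
disc n 482 tilt deg [0.24 0.21] z 0.134 [0.5933 0.1093] 0.0501
disc n 250 tilt deg [0.79 0.12] z 0.1141 [ 0.6412 -0.0944] 0.0378
rim n 59 encl [ 0.598  -0.3394] 0.0316 fit [ 0.5986 -0.3396] z 0.08427728875922869
disc n 316 tilt deg [-0.54 -0.16] z 0.1338 [0.5951 0.1091] 0.0565
disc n 187 tilt deg [ 0.96 -0.36] z 0.1136 [ 0.6381 -0.0943] 0.0401
rim n 60 encl [ 0.5979 -0.3386] 0.034 fit [ 0.598  -0.3398] z 0.08344125711823819
t 15.1 pos [0.5923 0.3092 0.2949] q [ 0.31  0.58  1.31  0.    1.24 -0.84] w 0.0563 delta mm [-207.1 -349.2  106. ] rot [0.207 0.978 0.001 0.   ]
```

View pics/d_top.png

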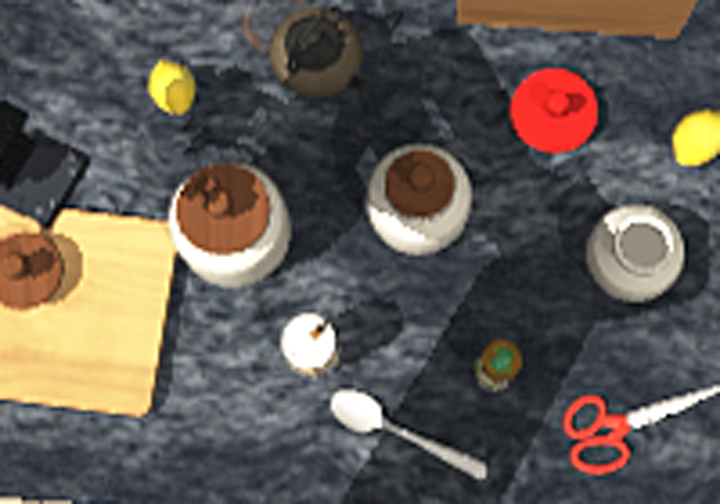

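Large lid seated flat at z = 0.134. Small jar's mouth is at (0.598, -0.3396). Small lid next.

Emit:
send_rows(deltas="-12 -20 0 0 0 0 0.65;-23 -39 0 0 0 0 0.65;-23 -39 0 0 0 0 0.65;-23 -39 0 0 0 0 0.65;-23 -39 0 0 0 0 0.65;-23 -39 0 0 0 0 0.65;-23 -39 0 0 0 0 0.65;-23 -39 0 0 0 0 0.65;-23 -39 0 0 0 0 0.65;-11 -18 0 0 0 0 0.65")

```text
time: 16.35
position: [0.6372, -0.1047, 0.2952]
tool_rot: [0.212, 0.977, -0.0, -0.0]
ft_force: [-0.2, 0.4, -0.4]
grip_width: 0.0567
grip_force: 0.0
```

Emit:
send_rows(deltas="0 0 0 0 0 0 0.65;0 0 20 0 0 0 0.65")

```text
time: 16.6
position: [0.6386, -0.0993, 0.2767]
tool_rot: [0.21, 0.978, 0.0, 0.002]
ft_force: [0.5, -0.5, 0.3]
grip_width: 0.0565
grip_force: 0.0
```

```bash
python3 -c "
from h import *
go(.640,-.0938,.188)"
```

```text
t 16.6 pos [ 0.6386 -0.0993  0.2767] q [-0.33  0.57  1.39  0.    1.17 -1.48] w 0.0565 delta mm [ 1.3  5.5 88.7] rot [0.21  0.978 0.    0.002]
```

Emit:
send_rows(deltas="1 5 20 0 0 0 0.65;0 0 35 0 0 0 0.65;0 0 24 0 0 0 0.65;0 0 8 0 0 0 0.65;0 0 0 0 0 0 0;0 0 0 0 0 0 0;0 0 0 0 0 0 0;0 0 0 0 0 0 0;0 0 0 0 0 0 0;0 0 0 0 0 0 0")

```text
time: 17.85
position: [0.6399, -0.0947, 0.1892]
tool_rot: [0.21, 0.978, 0.0, 0.001]
ft_force: [-0.3, 0.6, 5.5]
grip_width: 0.0269
grip_force: 25.0
```

Emit:
send_rows(deltas="0 0 0 0 0 0 0;0 0 -10 0 0 0 0;0 0 -30 0 0 0 0;0 0 -35 0 0 0 0;0 0 -20 0 0 0 0;0 0 0 0 0 0 0")

```text
time: 18.6
position: [0.6401, -0.0951, 0.2851]
tool_rot: [0.21, 0.978, -0.0, 0.002]
ft_force: [0.0, -0.1, -1.2]
grip_width: 0.027
grip_force: 25.0
```

```bash
python3 -c "
from h import *
go(.598,-.3396,.168)"
```

```text
t 18.6 pos [ 0.6401 -0.0951  0.2851] q [-0.32  0.56  1.38 -0.    1.19 -1.47] w 0.027 delta mm [ -61.5 -240.2  117.3] rot [ 0.21   0.978 -0.     0.002]
```

Emit:
send_rows(deltas="-5 -20 0 0 0 0 0;-11 -43 0 0 0 0 0;-11 -43 0 0 0 0 0;-11 -43 0 0 0 0 0;-11 -43 0 0 0 0 0;-8 -32 10 0 0 0 0;-4 -16 30 0 0 0 0;0 0 35 0 0 0 0;0 0 15 0 0 0 0;0 0 0 0 0 0 0")

```text
time: 19.85
position: [0.5954, -0.3385, 0.1911]
tool_rot: [0.21, 0.978, 0.001, -0.002]
ft_force: [0.2, 0.4, -1.7]
grip_width: 0.027
grip_force: 25.0
```

```bash
python3 -c "
from h import *
go(.598,-.3396,.169)"
```

```text
t 19.85 pos [ 0.5954 -0.3385  0.1911] q [-0.68  0.72  1.35 -0.    1.07 -1.83] w 0.027 delta mm [-2.9  0.1 22.1] rot [ 0.21   0.978  0.001 -0.002]
```

Emit:
send_rows(deltas="-2 0 4 0 0 0 0;0 0 6 0 0 0 0;0 0 6 0 0 0 0;0 0 4 0 0 0 0;0 0 2 0 0 0 0;0 0 0 0 0 0 0")

```text
time: 20.6
position: [0.5983, -0.3394, 0.1711]
tool_rot: [0.21, 0.978, 0.0, -0.0]
ft_force: [-0.5, 0.2, -0.3]
grip_width: 0.0268
grip_force: 25.0
```

Emit:
send_rows(deltas="0 0 2 0 0 0 0;0 0 1 0 0 0 0;0 0 0 0 0 0 0")

```text
time: 20.98
position: [0.5985, -0.3396, 0.1692]
tool_rot: [0.21, 0.978, -0.0, 0.0]
ft_force: [-1.3, 0.2, 4.9]
grip_width: 0.0267
grip_force: 25.0
```

Emit:
send_rows(deltas="0 0 0 0 0 0 0.65;0 0 0 0 0 0 0.65;0 0 0 0 0 0 0.65;0 0 -20 0 0 0 0.65;0 0 -45 0 0 0 0.65;0 0 -45 0 0 0 0.65;0 0 -15 0 0 0 0.65;0 0 0 0 0 0 0.65")

```text
time: 21.98
position: [0.5988, -0.3396, 0.2951]
tool_rot: [0.21, 0.978, -0.001, 0.002]
ft_force: [-0.1, 0.2, -0.5]
grip_width: 0.0567
grip_force: 0.0
```

```bash
python3 - <<'E'
from h import *
for n in ('top','scene'):
    c,W=cam(n)
    if n=='top': save(c,'e_'+n+'.png',(130,120,350,260),3.6)
    x,y,z=W[...,0],W[...,1],W[...,2]
    rim(x,y,z,(.64,-.094),.104,.032,.038)
    disc(x,y,z,(.53,.34),.046,.044)
    m=(np.hypot(x-.53,y-.34)<.04)&(abs(z-.081)<.006);print('knob',m.sum(),cv2.minEnclosingCircle(np.stack([x[m],y[m]],1).astype(np.float32)))
go(.53,.34,.120)
E
```

```text
rim n 83 encl [ 0.64   -0.0946] 0.0382 fit [ 0.6401 -0.0948] z 0.10309168478736166
disc n 323 tilt deg [-0.09  0.28] z 0.0458 [0.5288 0.3382] 0.0439
knob 36 ((0.5283166170120239, 0.3357831835746765), 0.012709688395261765)
rim n 70 encl [ 0.6408 -0.0967] 0.0418 fit [ 0.6404 -0.095 ] z 0.10322471857183496
disc n 21 tilt deg [ 1.15 -1.52] z 0.0432 [0.5386 0.3027] 0.0252
knob 0 ((0.0, 0.0), 0.0)
t 22.07 pos [ 0.5977 -0.3389  0.2919] q [-0.68  0.62  1.26  0.    1.27 -1.83] w 0.0564 delta mm [339.8 591.2 173.3] rot [ 0.21   0.978  0.001 -0.001]
```

View pics/e_top.png

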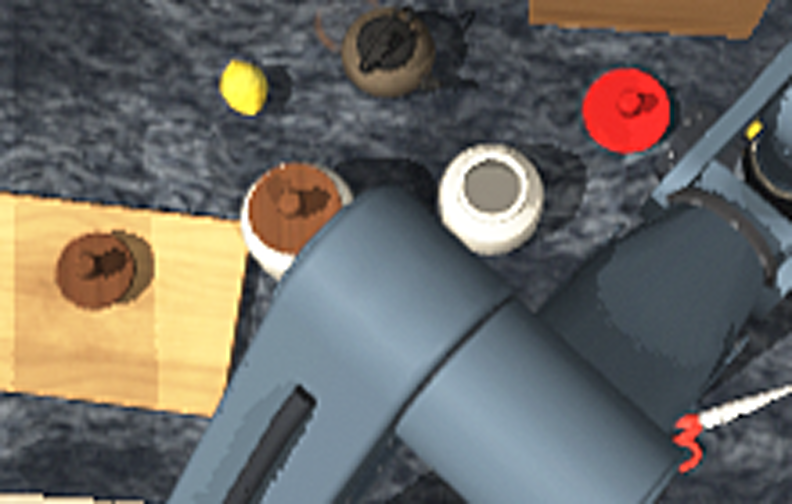

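Emit:
send_rows(deltas="14 24 0 0 0 0 0.65;28 49 0 0 0 0 0.65;28 49 0 0 0 0 0.65;28 49 0 0 0 0 0.65;28 49 0 0 0 0 0.65;28 49 0 0 0 0 0.65;28 49 0 0 0 0 0.65;28 49 0 0 0 0 0.65;28 49 0 0 0 0 0.65;28 49 0 0 0 0 0.65")

```text
time: 23.32
position: [0.5453, 0.1953, 0.2911]
tool_rot: [0.21, 0.978, -0.001, -0.002]
ft_force: [0.1, -0.7, -0.4]
grip_width: 0.0569
grip_force: 0.0
```

Emit:
send_rows(deltas="28 49 0 0 0 0 0.65;28 49 0 0 0 0 0.65;14 24 0 0 0 0 0.65;3 2 20 0 0 0 0.65;0 0 40 0 0 0 0.65;0 0 0 0 0 0 0.65;0 0 0 0 0 0 0.65")

```text
time: 24.2
position: [0.531, 0.3367, 0.233]
tool_rot: [0.21, 0.978, -0.0, -0.0]
ft_force: [0.7, 0.3, 0.3]
grip_width: 0.0568
grip_force: 0.0
```

```bash
python3 -c "
from h import *
go(.5288,.338,.121)"
```

```text
t 24.2 pos [0.531  0.3367 0.233 ] q [ 0.39  0.6   1.48 -0.    1.06 -0.76] w 0.0568 delta mm [  2.5   0.4 112. ] rot [ 0.21   0.978 -0.    -0.   ]
```

Emit:
send_rows(deltas="2 0 20 0 0 0 0.65;0 0 40 0 0 0 0.65;0 0 38 0 0 0 0.65;0 0 13 0 0 0 0.65;0 0 0 0 0 0 0;0 0 0 0 0 0 0;0 0 0 0 0 0 0;0 0 0 0 0 0 0;0 0 0 0 0 0 0;0 0 0 0 0 0 0")

```text
time: 25.45
position: [0.5299, 0.3381, 0.1234]
tool_rot: [0.21, 0.978, 0.001, 0.001]
ft_force: [0.8, 1.4, 6.2]
grip_width: 0.0268
grip_force: 25.0
```

Emit:
send_rows(deltas="0 0 0 0 0 0 0;0 0 -15 0 0 0 0;0 0 -40 0 0 0 0;0 0 -50 0 0 0 0;0 0 -50 0 0 0 0;0 0 -25 0 0 0 0;0 0 0 0 0 0 0;0 0 0 0 0 0 0")

```text
time: 26.45
position: [0.5281, 0.3371, 0.3009]
tool_rot: [0.21, 0.978, -0.001, -0.001]
ft_force: [-0.2, 0.1, -1.2]
grip_width: 0.0266
grip_force: 25.0
```

```bash
python3 -c "
from h import *
go(.640,-.0948,.189)"
```

```text
t 26.45 pos [0.5281 0.3371 0.3009] q [ 0.39  0.52  1.42 -0.    1.21 -0.76] w 0.0266 delta mm [-279.6 -347.7  112.1] rot [ 0.21   0.978 -0.001 -0.001]
```

Emit:
send_rows(deltas="-14 -18 0 0 0 0 0;-31 -38.5 0 0 0 0 0;-31 -38.5 0 0 0 0 0;-31 -38.5 0 0 0 0 0;-31 -38.5 0 0 0 0 0;-31 -38.5 0 0 0 0 0;-31 -38.5 0 0 0 0 0;-31 -38.5 0 0 0 0 0;-31 -38.5 0 0 0 0 0;-15 -19 0 0 0 0 0")

```text
time: 27.7
position: [0.6397, -0.0945, 0.3006]
tool_rot: [0.212, 0.977, -0.0, -0.001]
ft_force: [-0.1, -0.4, -0.8]
grip_width: 0.0268
grip_force: 25.0
```

Emit:
send_rows(deltas="-2 -2 15 0 0 0 0;0 0 35 0 0 0 0;0 0 30 0 0 0 0;0 0 5 0 0 0 0;0 0 0 0 0 0 0;0 0 0 0 0 0 0")

```text
time: 28.45
position: [0.6419, -0.093, 0.2186]
tool_rot: [0.209, 0.978, -0.0, 0.001]
ft_force: [-0.1, 0.4, -1.1]
grip_width: 0.0268
grip_force: 25.0
```

```bash
python3 -c "
from h import *
go(.640,-.0948,.1905)"
```

```text
t 28.45 pos [ 0.6419 -0.093   0.2186] q [-0.32  0.64  1.44  0.    1.06 -1.46] w 0.0268 delta mm [ 1.  -2.4 28.1] rot [ 0.209  0.978 -0.     0.001]
```

Emit:
send_rows(deltas="1 -2 8 0 0 0 0;0 0 7 0 0 0 0;0 0 6 0 0 0 0;0 0 4 0 0 0 0;0 0 2 0 0 0 0;0 0 0 0 0 0 0")

```text
time: 29.2
position: [0.6398, -0.0947, 0.1916]
tool_rot: [0.21, 0.978, -0.0, 0.001]
ft_force: [-1.4, 0.9, 5.9]
grip_width: 0.0265
grip_force: 25.0
```

Seated by the force and height. Releasing, lifting and moving left, clear of the view.

Emit:
send_rows(deltas="0 0 0 0 0 0 0.65;0 0 0 0 0 0 0.65;0 0 0 0 0 0 0.65;0 0 -20 0 0 0 0.65;0 0 -45 0 0 0 0.65;0 0 -40 0 0 0 0.65;15 30 0 0 0 0 0.65;22 44 0 0 0 0 0.65;22 44 0 0 0 0 0.65;22 44 0 0 0 0 0.65")

```text
time: 30.45
position: [0.6318, 0.0876, 0.295]
tool_rot: [0.21, 0.978, -0.0, -0.0]
ft_force: [-0.1, -0.7, 0.5]
grip_width: 0.0566
grip_force: 0.0
```

Emit:
send_rows(deltas="22 44 0 0 0 0 0.65;22 44 0 0 0 0 0.65;22 44 0 0 0 0 0.65;22 44 0 0 0 0 0.65;22 44 0 0 0 0 0.65;12 20 0 0 0 0 0.65;0 0 0 0 0 0 0.65;0 0 0 0 0 0 0.65")

```text
time: 31.45
position: [0.6195, 0.3535, 0.2951]
tool_rot: [0.21, 0.978, -0.001, -0.0]
ft_force: [-0.6, 0.0, -0.2]
grip_width: 0.0565
grip_force: 0.0
```

```bash
python3 - <<'E'
from h import *
for n in ('top','scene'):
    c,W=cam(n)
    save(c,'f_'+n+'.png',(160,120,380,260),3.6)
    x,y,z=W[...,0],W[...,1],W[...,2]
    disc(x,y,z,(.594,.110),.134,.05)
    disc(x,y,z,(.64,-.095),.114,.044)
    disc(x,y,z,(.598,-.34),.094,.038)
    for b in ((.454,.002),(.453,-.188)):
        m=(np.hypot(x-b[0],y-b[1])<.06)&(z>.085)&(z<.115); print(m.sum(),np.nanmean(x[m]),np.nanmean(y[m]))
E
```

```text
disc n 476 tilt deg [0.18 0.3 ] z 0.1338 [0.5937 0.1097] 0.05
disc n 345 tilt deg [ 0.3  -0.08] z 0.1139 [ 0.6391 -0.0946] 0.0437
disc n 245 tilt deg [ 0.2  -0.66] z 0.0938 [ 0.5988 -0.3406] 0.0378
179 0.4647217518424616 0.010676636169872434
114 0.4576135621477876 -0.19050475794889654
disc n 316 tilt deg [-0.24 -0.33] z 0.134 [0.5922 0.1118] 0.0547
disc n 246 tilt deg [0.27 0.83] z 0.114 [ 0.6416 -0.0963] 0.0461
disc n 209 tilt deg [ 0.36 -0.87] z 0.0944 [ 0.5975 -0.34  ] 0.04
152 0.4631595855565631 0.008766822326218861
133 0.45554355332074364 -0.19419589898054185
```

View pics/f_top.png

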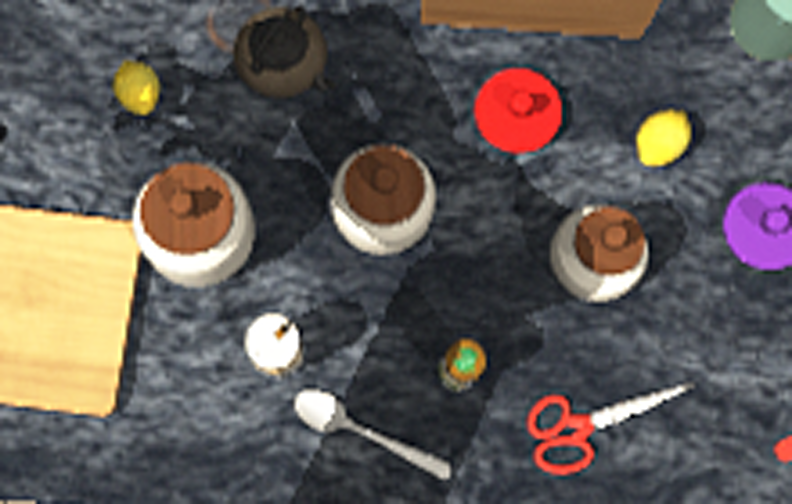

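All three discs lie flat at the seated heights (0.134, 0.114 and 0.094 m). The lids show at crop (187,208), (385,185) and (612,240), and the honey and spice jars haven't moved.

```bash
python3 -c "
from h import *
print(robot.hand_in())"
```

```text
the job is handed in; nothing more can be done
None
```

All three jars now wear their own lids, seated flat on the rims by the final camera check; the honey and spice jars were not disturbed, and the job was handed in at about 31.5 s of the 118 s limit.

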